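# Refit a power module on its keyhole screws

### The arm

A 7-joint arm with a two-finger parallel gripper is mounted at the origin on a cart in front of the work surface, level with it; the furniture and walls round the work are solid. World frame = base frame: x ahead of the robot, y to its left, z up, the work surface at z = 0. Lengths are in m, angles in rad, forces in N, time in s.
With the tool pointing down it reaches from about 0.4 to 0.875 m from the base axis. Payload 19.3 kg.
Tool frame: the origin (TCP) lies on the centre line of the jaws, within the pads' length; the fingertips stand 14 mm ahead of it and the grasp point (between the pads) lies 5 mm behind it; y points along the fingers, x is the direction in which the jaws open and shut, and the axes are right-handed (so a half turn about y gives the same grasp; the last joint's range is limited). The gripper opens to 85 mm and grips with 20 to 120 N. Pads are 22 mm wide; open, the fingers measure 114 mm over their backs; the gripper's body (76 mm by 85 mm) begins 54 mm behind the grasp point. The pads swing forward as they close: fully open they stand 13 mm farther back than shut.
Start: joints at [-1.27, 0.521, -0.036, 1.599, 0.021, 1.021, -0.113], TCP at [0.226, 0.583, 0.245] pointing down, gripper open.
Joint ranges: [-2.91, 2.91], [-0.3, 2.13], [-1.5, 1.42], [0.17, 2.43], [-1.26, 4.41], [0.16, 1.93], [-2.52, 2.52]. Speed limits (rad/s): [1.89, 1.89, 2.39, 2.39, 3.01, 3.01, 3.01].

### API

Orientations are given as [roll, pitch, yaw] about the fixed x, y, z axes, in that order (R = Rz(yaw) Ry(pitch) Rx(roll)).
In Python, from workcell import monitor, grab_frame, workorder gives the robot as it stands.
- The arm moves only by the tool drive_tool, never from a script. Its argument "steps" is one flat list of numbers, 5 for each row, row after row: the finger opening in mm, from 0 to 85.4, then the shift along the world's x, y, z in mm, then the turn about the world's z in degrees. In form: [fingers, tx, ty, tz, twist, fingers, tx, ty, tz, twist, ...]. A call has exactly 5 rows; each row shifts and turns the commanded pose from where the row before left it; what a row does not reach is not made up. A row lasts 1/12 s, in which the tool goes at most 41.7 mm and 7.16 degrees, less where a joint would pass 70% of its speed; a pose out of reach is approached as far as the arm can. A call is refused whole if a number of a shift passes 41.7 or a number of a turn 7.16, either way. A call with a gripper value outside its range is refused whole. The fingers move at their own pace and stop on an object; "grip_force" is the grip in N (left out, the last holds). Time passes only in rows, so rows that do not move let the fingers close, or fill a call up. It gives the time, the measured TCP pose, the force and the opening at its end, in the units of the state.
- monitor.observe(): the state, without advancing time (a new reading comes with each control period).
- grab_frame(name): name is "side" or "top" or "wrist"; returns a dict with "frame" (480x640x3 uint8, red, green, blue), "vertical_fov" (degrees; the focal length in pixels is half the picture's height over the tangent of half this angle, whatever the lens; pixels are square), "cx", "cy" (the principal point, pixels), "k1" (the pictures are not rectified: a ray, as slopes to the right and down, at radius r is drawn at 1 + k1 r^2 times it, then the intrinsics apply), "xyz" and "orientation" of the camera in the world. Camera axes: x right, y down, z forward; pixel columns grow to the right and rows downward; lengths in m; the calibration is good to about 2 mm. A picture is of the moment at which its call begins. There is no depth.
- workorder.job_done(): hands the job in, once; it reports no verdict.
The state is a dict: "clock": time; "qpos": joint angles; "qd": joint speeds; "joint_efforts": joint torques, N m; "position": TCP position; "tool_rot": TCP orientation; "force": force on the tool from outside, world axes, zero at the start; "moment": the same for the moment, N m; "grip_width": finger opening in m.
Only numpy, scipy, OpenCV 4.12 (cv2) and the standard library are available. Lean on these libraries where they do the work, as an engineer would, in place of code of your own. Each camera call takes 0.05 s, during which the arm holds its last target. There are 200 camera calls.

### The job

Refit the repaired power module in the open instrument chassis: lower its keyhole plate flat over the four screw heads on the mounting tray, then slide it gently towards the contact block until the spring tongue snaps up behind the plate and locks it, and let go. The tray may stand a little forward or back of where it is thought to be, so feel for the heads and for the stop and never force the module; leave the tools and the tin lying around alone.

Things in the scene. Friction and masses are not known exactly. Their poses are not given: they have to be found in the camera images.
- module_center (a point): Centre of the power module (0.2 to 0.4 kg), 27 mm above its underside, z up. Aluminium casing 102 (x) x 44 (y) mm, from 3 to 51 mm above the underside, on a steel plate 120 (x) x 100 (y) x 3 mm centred below this point. Grip the casing across its 44 mm. The +x end leads; its black contact block sticks out to x = +54 mm. Starts on the table left of the chassis, turned at most 0.35 rad.
- keyhole_lead (a point): Centre of the module's leading left keyhole, at the plate's underside: x +44, y +35, z -27 mm from module_center. The four keyholes have their round holes, 19 mm across, at x +44 and -32, y +35 and -35 mm from module_center; from each a slot 10 mm wide runs towards -x and ends 19 mm from the hole's centre.
- chassis: Open grey sheet-metal instrument chassis, fixed: 225 (x) x 250 (y) mm, walls 52 mm high on three sides, a 19 mm lip on the -x side towards the robot. Origin at the centre of its underside, z up, x away from the robot. Right part (-y): green board with parts up to 42 mm above the underside. Left part: the bay with the steel mounting tray.
- bay_floor (a point): Top of the tray floor, in the chassis, axes as the chassis; 27 mm below bay_home. Four screws on the tray at x +28 and -48, y +35 and -35 mm from here: shank 6 mm, head 15 mm across, 4.8 to 8 mm above the floor. The tray is held through slots: all on it sits up to 10 mm forward or back along x, not measured, to be felt or seen; y is exact. Rubber grommets let it sink 1 mm under 12 N.
- bay_home (a point): Point in the chassis: module_center's place when home at the stop with the tray mid-set (else up to 10 mm off in x). Over the heads the module is 16 mm short of it (-x), within 2 mm in x and y, square; resting on the heads it is 8 mm higher. It slides 16 mm along +x to a hard stop; spring pins on the tray's black contact block push back over the last 5 mm, up to 4 N.
- lock_tongue (a joint): Spring tongue, 20 mm wide, in the tray floor at its -x end; free tip 62 mm towards -x from the home point of the tray. 0 = up (tip 5 mm above the floor; also while the tray is empty), 0.14 rad = pressed flush by the plate, with about 1.5 N. Snaps back to 0 behind the plate's trailing edge when the module is within 2 mm of the stop; the pins then push the plate back against it.
- driver_red: Precision screwdriver, 150 mm, lying near the front edge of the table. Bystander.
- tweezers_1: Tweezers, 128 mm, lying near the front edge of the table, to the left. Bystander.
- pin_tin: Flat round tin, 68 mm across, 25 mm high, to the right of the chassis. Bystander.

How it is judged:
On the way, in this order (a step that is already met when the one before it is completed fails the run):
1. the module is lifted off the table (height (world z) of module_center above 0.06 m), for 0.2 s.
2. the plate lies flat on the tray, over the screw heads, and presses the tongue down (z of module_center in the frame of bay_home between -0.002 and 0.003 m and x of module_center in the frame of bay_home between -0.031 and -0.001 m and y of module_center in the frame of bay_home between -0.0045 and 0.0045 m and angle between module_center's own z axis and vertical below 0.06 rad and angle between the x axis of module_center and the x axis of bay_home, either way round below 0.08 rad and value of joint lock_tongue above 0.1 rad), for 0.1 s.
3. the module is slid home and the tongue has snapped up behind it (x of module_center in the frame of bay_home between -0.0135 and 0.0115 m and y of module_center in the frame of bay_home between -0.0045 and 0.0045 m and z of module_center in the frame of bay_home between -0.002 and 0.0025 m and angle between module_center's own z axis and vertical below 0.06 rad and angle between the x axis of module_center and the x axis of bay_home, either way round below 0.08 rad and value of joint lock_tongue below 0.035 rad), for 0.2 s.
At the end, for the whole second after the job is handed in: The module stands released and at rest, flat on the tray (2.5 mm in height, 0.06 rad of tilt, 0.08 rad of square), within 4.5 mm across the bay, -13.5 to +11.5 mm along the slide from the middle home point, and the spring tongue is up behind it (under 0.035 rad) (all of step 3 and linear speed of module below 0.01 m/s); the robot touches nothing.
It fails at once if the module is forced: more than 30 N between it and the chassis with its tray (contact force between module and chassis above 30 N).
It fails at once if a bystander is moved more than 30 mm (distance of any of driver_red, tweezers_1, pin_tin from where it was at the start of the episode above 0.03 m).
It also fails if it takes over 45 s, if anything falls off the work surface, if the arm or the gripper's body presses on something with over 40 N, if the wrist force passes 120 N, or if a joint passes its speed limit or range.

## Working session

There is one attempt and no reset: what is moved stays moved. The work goes in short steps, Python scripts to look and compute and a tool call to move; the robot and the scene stay as the last step left them, time stands still between calls to the robot, and variables do not carry over. Pictures are saved under pics/ and viewed, about 8 in all and at most 12, crops included, and the job is handed in when it is done.

Besides the shell and the picture viewer there is one more tool, called after "Request:" as name(argument=value, ...) on one line, values as JSON. drive_tool: Moves the arm, as the interface text tells. Its arguments: {"type":"object","properties":{"steps":{"type":"array"},"grip_force":{"type":"number"}},"required":["steps"]}

```bash
mkdir -p pics; ls
cat > h.py <<'E'
import numpy as np, cv2
from scipy.spatial.transform import Rotation as R
from workcell import monitor, grab_frame, workorder
def K(c):
    f=240/np.tan(np.radians(c["vertical_fov"])/2)
    return np.array([[f,0,c["cx"]],[0,f,c["cy"]],[0,0,1]]),np.array([c["k1"],0,0,0,0.])
def rot(c):
    o=np.array(c["orientation"]); return o if o.shape==(3,3) else R.from_euler('xyz',o).as_matrix()
def pix2w(c,uv,z):
    k,d=K(c); p=cv2.undistortPoints(np.array(uv,float).reshape(-1,1,2),k,d).reshape(-1,2)
    r=np.c_[p,np.ones(len(p))]@rot(c).T; o=np.array(c["xyz"])
    z=np.broadcast_to(z,len(p))
    return o+r*((z-o[2])/r[:,2])[:,None]
def w2pix(c,P):
    k,d=K(c); Rm=rot(c).T; t=-Rm@np.array(c["xyz"])
    return cv2.projectPoints(np.array(P,float).reshape(-1,1,3),cv2.Rodrigues(Rm)[0],t,k,d)[0].reshape(-1,2)
def snap(n,f):
    c=grab_frame(n); cv2.imwrite(f"pics/{f}.png",c["frame"][:,:,::-1]); np.save(f"pics/{f}.npy",c,allow_pickle=True); return c
def load(f): return np.load(f"pics/{f}.npy",allow_pickle=True).item()
E
python3 - <<'E'
from h import *
for n in("top","side","wrist"):
    c=snap(n,n+"0"); print(n,{k:v for k,v in c.items() if k!="frame"})
print(monitor.observe())
E
```

```text
pics
top {'vertical_fov': 56.62972074340433, 'cx': 315.469382184574, 'cy': 240.78725550885736, 'k1': -0.042587681707246985, 'xyz': array([0.38463061, 0.16205757, 0.94978843]), 'orientation': array([-3.04231204,  0.0047886 , -1.5899637 ])}
side {'vertical_fov': 55.57453026714167, 'cx': 318.5972493343658, 'cy': 241.45981329182146, 'k1': -0.11202486836325072, 'xyz': array([0.04951233, 0.86633021, 0.46293125]), 'orientation': array([-2.03939516, -0.0031909 , -2.58437832])}
wrist {'vertical_fov': 65.0337501529955, 'cx': 315.9207002940092, 'cy': 237.56592044932404, 'k1': -0.08222809902228732, 'xyz': array([0.14885329, 0.61298267, 0.37285835]), 'orientation': array([ 2.81001373e+00, -1.77011854e-04,  1.20016845e+00])}
{'clock': 0.15, 'qpos': array([-1.27021232,  0.52184607, -0.03630882,  1.59983382,  0.02118177,
        1.02112026, -0.11279149]), 'qd': array([-0.0005972 , -0.00238153,  0.0001872 , -0.00155537,  0.00119855,
       -0.00051761, -0.00113666]), 'joint_efforts': array([ 5.14773928e-04, -9.27387714e+01,  1.97931826e+00, -3.70052612e+01,
        1.77937275e-02,  6.52870061e-03, -1.61213813e-05]), 'position': array([0.22641586, 0.58230441, 0.24489298]), 'tool_rot': array([-1.57084494e+00,  8.21865871e-04,  1.19998204e+00]), 'force': array([ 0.69129051,  0.66060018, -0.02976821]), 'moment': array([ 0.03838172, -0.01501048,  0.01845462]), 'grip_width': 0.08527817266846015}
```

View pics/top0.png

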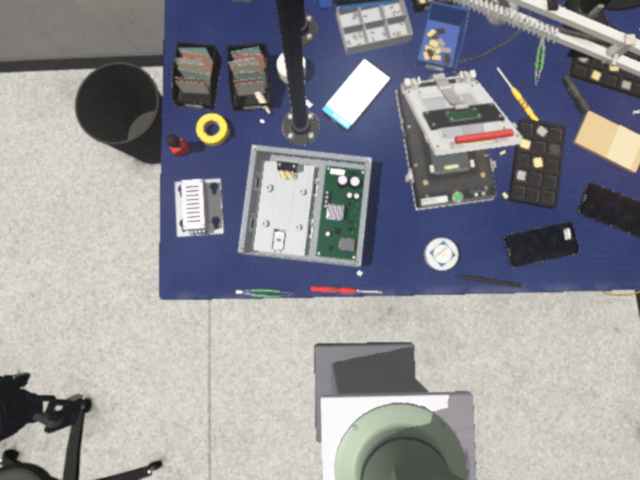

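View pics/side0.png

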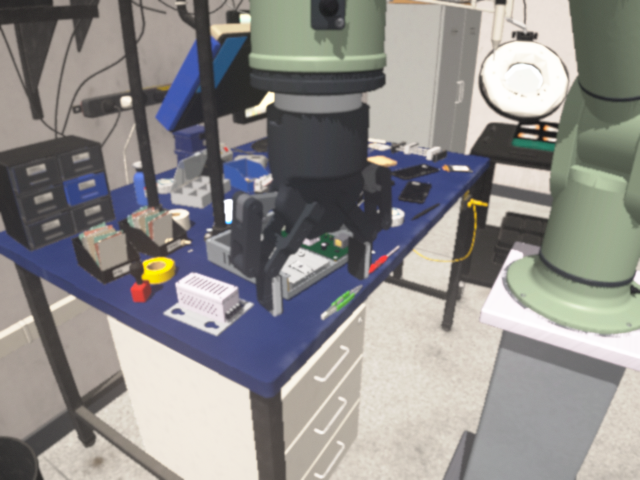

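The top picture shows the module at about (198,207), the chassis at (306,205), and the driver and tweezers at the front edge. The side picture shows the contact-block end pointing away, with the gripper hovering in front. Next I'll enlarge the top crop and check calibration.

Run:
```python
from h import *
c=load("top0")
im=c["frame"][135:305,165:390,::-1]; cv2.imwrite("pics/c1.png",cv2.resize(im,None,fx=3.5,fy=3.5,interpolation=cv2.INTER_CUBIC))
print(w2pix(c,[[.226,.583,.245],[0,0,0]]))
print(pix2w(c,[[198,207],[306,205],[441,254],[345,291],[263,293]],[.05,.05,.025,0,0]).round(4))
```

```text
[[ 52.17673455 390.65403439]
 [399.81950595 470.46300882]]
[[ 0.5488  0.4046  0.05  ]
 [ 0.5483  0.1826  0.05  ]
 [ 0.444  -0.0964  0.025 ]
 [ 0.3711  0.1043  0.    ]
 [ 0.3702  0.2782  0.    ]]
```

View pics/c1.png

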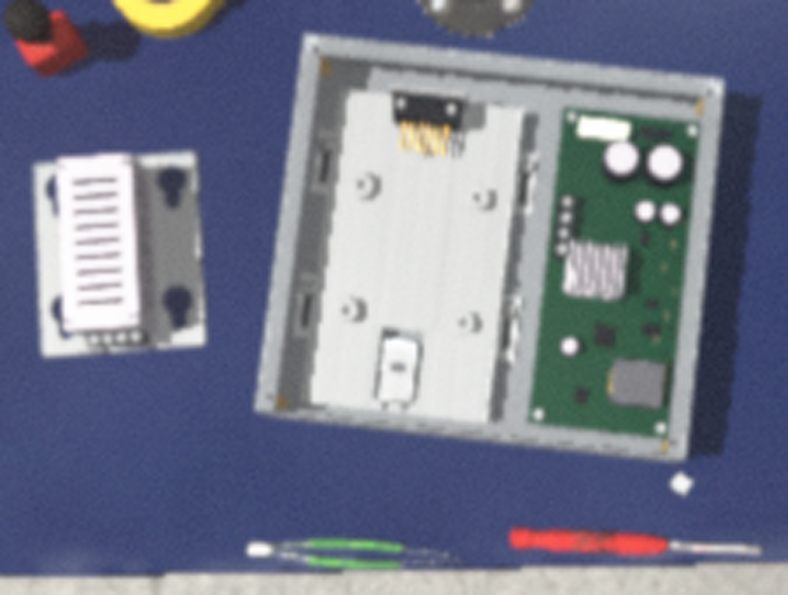

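```bash
cat >> h.py <<'E'
def fit(P,M):  # 2D rigid: world P from model M
    P=np.array(P)[:,:2];M=np.array(M,float); a=P-P.mean(0);b=M-M.mean(0)
    th=np.arctan2((b[:,0]*a[:,1]-b[:,1]*a[:,0]).sum(),(a*b).sum())
    Rm=np.array([[np.cos(th),-np.sin(th)],[np.sin(th),np.cos(th)]]); t=P.mean(0)-Rm@M.mean(0)
    return t,th,1000*(P-(M@Rm.T+t))
E
python3 - <<'E'
from h import *
c=load("top0"); f=lambda L:np.array(L)/3.5+[165-.36,135-.36]
np.set_printoptions(precision=4,suppress=True)
for n,L,z,M in [("plate",[[35,165],[194,152],[207,345],[43,357]],.003,[[60,50],[60,-50],[-60,-50],[-60,50]]),
 ("case",[[57,158],[131,155],[141,325],[62,331]],.051,[[51,22],[51,-22],[-51,-22],[-51,22]]),
 ("chas",[[305,36],[722,80],[688,458],[256,410]],.052,[[112.5,125],[112.5,-125],[-112.5,-125],[-112.5,125]]),
 ("heads",[[369,186],[486,197],[354,310],[470,323]],.018,[[28,35],[28,-35],[-48,35],[-48,-35]])]:
    P=pix2w(c,f(L),z); t,th,r=fit(P,np.array(M)/1000); print(n,t,th,"\n",r)
E
```

```text
plate [0.5568 0.4156] 0.05996767338258596 
 [[ 0.4819  0.038 ]
 [ 0.4027  0.3304]
 [-0.7459 -0.916 ]
 [-0.1386  0.5475]]
case [0.5558 0.4157] 0.050948205231859924 
 [[ 0.9268  0.1942]
 [-0.5486  0.0984]
 [-0.0191 -1.3893]
 [-0.3591  1.0967]]
chas [0.5497 0.1839] -0.12764610234629456 
 [[-0.3924 -0.4818]
 [-0.5094  1.111 ]
 [ 0.0911 -0.7696]
 [ 0.8107  0.1405]]
heads [0.5604 0.2276] -0.12943265237930746 
 [[ 0.202   0.6058]
 [ 0.9417 -1.1005]
 [-0.4336  0.5004]
 [-0.7102 -0.0056]]
```

Request:
drive_tool(steps=[85,30,-15,-4,2.4,85,33,-17,-4,2.4,85,33,-17,-4,2.4,85,33,-17,-4,2.4,85,33,-17,-4,2.4], grip_force=40)

```text
clock: 0.57
position: [0.3898, 0.4984, 0.225]
tool_rot: [-1.571, 0.0, 1.412]
force: [0.4, 0.5, -0.6]
grip_width: 0.0854
```

Request:
drive_tool(steps=[85,33,-17,-4,2.5,85,33,-17,-4,2.5,85,33,-17,-4,2.5,85,33,-17,-4,2.5,85,33,-17,-4,2.5])

```text
clock: 0.98
position: [0.5549, 0.4133, 0.2049]
tool_rot: [-1.57, 0.0, 1.63]
force: [1.3, 0.8, -0.8]
grip_width: 0.085
```

Request:
drive_tool(steps=[85,3,0,0,0,85,0,0,0,0,85,0,0,0,0,85,0,0,0,0,85,0,0,0,0])

```text
clock: 1.4
position: [0.5555, 0.4155, 0.2055]
tool_rot: [-1.571, -0.0, 1.629]
force: [-0.9, 0.0, 0.1]
grip_width: 0.0848
```

Run:
```python
from h import *
c=snap("wrist","w1"); s=monitor.observe(); print(s["clock"],s["position"],s["tool_rot"],s["force"],c["xyz"])
```

```text
1.45 [0.55558274 0.41537995 0.2055208 ] [-1.57077280e+00 -2.67035302e-04  1.62900339e+00] [ 0.45550503  0.44595393 -0.81203258] [0.4723487  0.41078764 0.33355308]
```

View pics/w1.png

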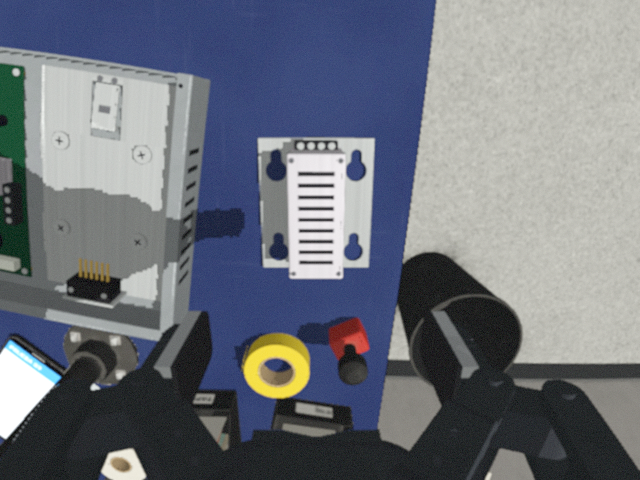

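Run:
```python
from h import *
np.set_printoptions(precision=4,suppress=True)
c=load("w1")
for n,L,z,M in [("plate",[[258,138],[375,138],[369,268],[263,268]],.003,[[-60,-50],[-60,50],[60,50],[60,-50]]),
 ("case",[[288,153],[345,152],[343,277],[289,278]],.051,[[-51,-22],[-51,22],[51,22],[51,-22]]),
 ("heads",[[61,140],[141,154],[62,227],[138,241]],.018,[[-48,-35],[-48,35],[28,-35],[28,35]])]:
    P=pix2w(c,L,z); t,th,r=fit(P,np.array(M)/1000); print(n,t,th,"\n",r)
```

```text
plate [0.5563 0.4164] 0.05631283965190961 
 [[-0.4356 -0.0956]
 [-0.6678  0.194 ]
 [ 0.4255  0.6862]
 [ 0.6779 -0.7846]]
case [0.5537 0.4161] 0.05832127930492539 
 [[ 0.6028  1.1309]
 [-0.0244 -0.7458]
 [-0.7499  0.0574]
 [ 0.1715 -0.4425]]
heads [0.5596 0.2247] -0.13007907384650602 
 [[-1.6131 -0.3213]
 [-1.3309  0.6315]
 [ 1.328  -1.2364]
 [ 1.616   0.9261]]
```

Request:
drive_tool(steps=[85,0,0,-36,0,85,0,0,-36,0,85,0,0,-36,0,85,0,0,-36,0,85,0,0,-20,0])

```text
clock: 1.87
position: [0.5545, 0.4141, 0.0376]
tool_rot: [-1.568, 0.002, 1.629]
force: [-0.5, -0.3, -0.7]
grip_width: 0.0854
```

Request:
drive_tool(steps=[85,0,0,-12,0,85,0,0,-4,0,60,0,0,0,0,40,0,0,0,0,40,0,0,0,0])

```text
clock: 2.28
position: [0.5572, 0.4152, 0.0271]
tool_rot: [-1.573, -0.001, 1.628]
force: [-0.2, -0.3, -0.6]
grip_width: 0.0515
```

Request:
drive_tool(steps=[38,0,0,0,0,38,0,0,0,0,38,0,0,0,0,38,0,0,0,0,38,0,0,0,0])

```text
clock: 2.7
position: [0.5572, 0.4151, 0.0271]
tool_rot: [-1.573, -0.002, 1.627]
force: [-1.1, -0.5, 6.0]
grip_width: 0.0437
```

Request:
drive_tool(steps=[38,0,0,10,0,38,0,0,25,0,38,0,0,36,0,38,0,0,36,0,38,0,0,36,0], grip_force=60)

```text
clock: 3.12
position: [0.5563, 0.4143, 0.1711]
tool_rot: [-1.571, -0.0, 1.628]
force: [0.4, -0.3, -2.7]
grip_width: 0.0434
```

Request:
drive_tool(steps=[38,8,-20,0,-2.2,38,8,-25,0,-2.2,38,8,-25,0,-2.2,38,8,-20,0,-2.2,38,8,-10,0,-1.8])

```text
clock: 3.53
position: [0.5975, 0.3112, 0.1695]
tool_rot: [-1.572, 0.001, 1.438]
force: [0.3, -1.2, -2.6]
grip_width: 0.0433
```

Request:
drive_tool(steps=[38,0,0,0,0,38,0,0,0,0,38,0,0,0,0,38,0,0,0,0,38,0,0,0,0])

```text
clock: 3.95
position: [0.596, 0.3155, 0.1683]
tool_rot: [-1.57, -0.0, 1.444]
force: [-0.4, 0.1, -3.5]
grip_width: 0.0438
```

Run:
```python
from h import *
c=snap("wrist","w2"); s=monitor.observe(); print(s["clock"],s["position"],s["tool_rot"],s["force"],c["xyz"])
```

```text
4.0 [0.59609008 0.31530521 0.16826439] [-1.57059147e+00 -1.46514554e-04  1.44381552e+00] [ 0.10039368  0.25064012 -1.90357597] [0.51339637 0.32633492 0.29638918]
```

View pics/w2.png

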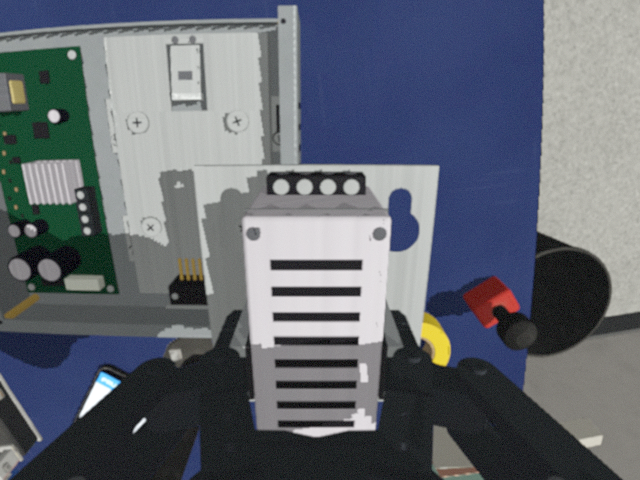

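Run:
```python
from h import *
np.set_printoptions(precision=4,suppress=True)
c=load("w2")
for z in(.015,.02,.025,.03):
    P=pix2w(c,[[137,123],[237,121],[150,227]],z); t,th,r=fit(P,np.array([[-48,-35],[-48,35],[28,-35]])/1000); print("heads",z,t,th,r.ravel())
P=pix2w(c,[[194,166],[439,167]],.144);t,th,r=fit(P,np.array([[-60,-50],[-60,50]])/1000);print("plate",t,th,r.ravel())
P=pix2w(c,[[245,215],[389,217]],.192);t,th,r=fit(P,np.array([[-51,-22],[-51,22]])/1000);print("case",t,th,r.ravel())
P=pix2w(c,[[404,232]],.144);print("key",P, )
```

```text
heads 0.015 [0.5583 0.225 ] -0.13304323136041665 [-1.3057 -1.1828 -1.3054  3.1192  2.6112 -1.9363]
heads 0.02 [0.5579 0.227 ] -0.13304323136041746 [-0.7814 -0.8106 -0.9461  2.1822  1.7275 -1.3716]
heads 0.025 [0.5575 0.2289] -0.13304323136041635 [-0.257  -0.4383 -0.5867  1.2451  0.8437 -0.8068]
heads 0.03 [0.5572 0.2309] -0.13304323136041663 [ 0.2674 -0.0661 -0.2273  0.3081 -0.04   -0.242 ]
plate [0.5947 0.3162] -0.13068182243033727 [ 0.0262  0.1997 -0.0262 -0.1997]
case [0.5931 0.3159] -0.14121745422035406 [ 0.1724  1.2127 -0.1724 -1.2127]
key [[0.5677 0.3576 0.144 ]]
```

The w2 picture shows three screw heads at (137,123), (237,121) and (150,227), and the plate's trailing edge from (194,166) to (439,167). The module is square in the grip.

Request:
drive_tool(steps=[38,-14,-23,0,0,38,-14,-23,0,0,38,-12,-20,0,0,38,-8,-13,0,0,38,-4,-7,0,0])

```text
clock: 4.42
position: [0.5437, 0.227, 0.1685]
tool_rot: [-1.571, 0.001, 1.442]
force: [0.0, -0.2, -1.5]
grip_width: 0.0435
```

Request:
drive_tool(steps=[38,0,0,-20,0,38,0,0,-30,0,38,0,0,-30,0,38,0,0,-15,0,38,0,0,-5,0])

```text
clock: 4.83
position: [0.5434, 0.2288, 0.0656]
tool_rot: [-1.568, 0.002, 1.444]
force: [-0.1, 0.0, -3.0]
grip_width: 0.0432
```

Request:
drive_tool(steps=[38,0,0,0,0,38,0,0,0,0,38,0,0,0,0,38,0,0,0,0,38,0,0,0,0])

```text
clock: 5.25
position: [0.545, 0.2287, 0.0693]
tool_rot: [-1.572, -0.001, 1.442]
force: [0.8, -0.5, -2.4]
grip_width: 0.0432
```

Run:
```python
from h import *
c=snap("wrist","w3"); s=monitor.observe(); print(s["clock"],s["position"],s["tool_rot"],s["force"],c["xyz"])
cv2.imwrite("pics/w3c.png",cv2.resize(c["frame"][90:300,120:520,::-1],None,fx=2,fy=2,interpolation=cv2.INTER_CUBIC))
```

```text
5.3 [0.54486247 0.22867798 0.06907993] [-1.57177765e+00 -6.52721710e-04  1.44245723e+00] [ 0.85757987 -0.78274623 -2.28731424] [0.46221057 0.23964327 0.19724243]
```

View pics/w3c.png

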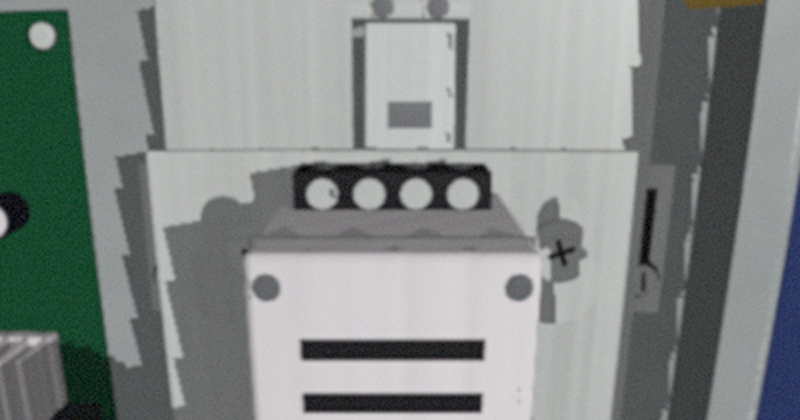

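Run:
```python
from h import *
np.set_printoptions(precision=4,suppress=True)
c=load("w3"); f=lambda L:np.array(L)/2+[119.75,89.75]
P=pix2w(c,f([[149,151],[637,152]]),.045);t,th,r=fit(P,np.array([[-60,-50],[-60,50]])/1000);print("plate",t,th,r.ravel())
Rm=np.array([[np.cos(th),-np.sin(th)],[np.sin(th),np.cos(th)]])
for z in(.020,.025,.03):
  h=pix2w(c,f([[562,253]]),z)[0,:2]; print(z,"head in module frame",(h-t)@Rm*1000,"want -32,35")
print("hole px pred",(w2pix(c,[[*(t+Rm@[-.032,.035]),.045],[*(t+Rm@[-.051,.035]),.045]])-[119.75,89.75])*2)
cv2.imwrite("pics/w3d.png",cv2.resize(cv2.convertScaleAbs(c["frame"][180:260,370:450,::-1],alpha=1.6,beta=-150),None,fx=6,fy=6,interpolation=cv2.INTER_CUBIC))
```

```text
plate [0.5433 0.2295] -0.13034798547083606 [ 0.0629  0.4801 -0.0629 -0.4801]
0.02 head in module frame [-31.5445  41.5832] want -32,35
0.025 head in module frame [-32.9598  40.396 ] want -32,35
0.03 head in module frame [-34.3751  39.2087] want -32,35
hole px pred [[556.6958 282.8386]
 [563.2266 195.063 ]]
```

View pics/w3d.png

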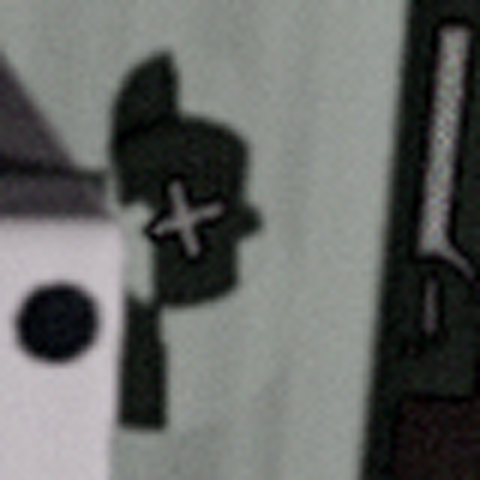

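Run:
```python
from h import *
c=load("w3")
g=cv2.GaussianBlur(c["frame"][170:275,355:455,1],(0,0),.7).astype(float)
print(g.min(),np.percentile(g,[5,25,50,75,95]))
g=np.clip((g-140)*255/90,0,255).astype(np.uint8)
g=cv2.createCLAHE(4,(3,3)).apply(g)
g=cv2.resize(g,None,fx=5.5,fy=5.5,interpolation=cv2.INTER_CUBIC)
cv2.imwrite("pics/w3e.png",g)
```

```text
17.0 [ 81. 109. 179. 187. 209.]
```

View pics/w3e.png

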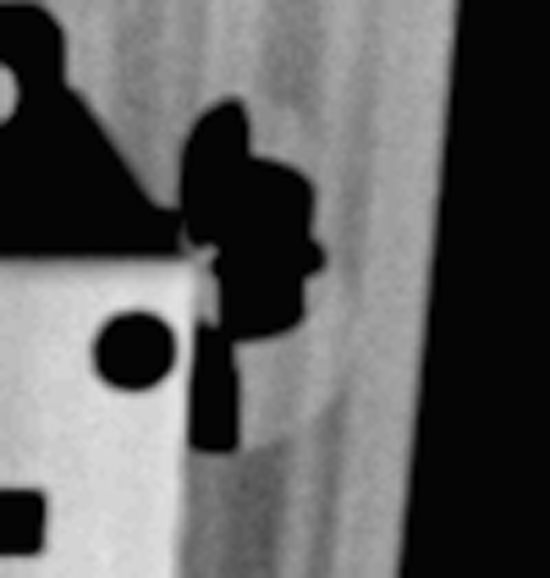

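The w3 crop shows the screw cross at (401,216) through the +y trailing keyhole, whose centre is at about (398,230). Allowing for parallax, the head is about 4.5 mm towards +y. I'll correct by that and lower.

Request:
drive_tool(steps=[38,-2,4.5,0,0,38,0,0,-4,0,38,0,0,-3,0,38,0,0,0,0,38,0,0,0,0])

```text
clock: 5.72
position: [0.5423, 0.2329, 0.0609]
tool_rot: [-1.57, 0.0, 1.443]
force: [0.4, 0.0, -2.2]
grip_width: 0.0433
```

Run:
```python
from h import *
np.set_printoptions(precision=4,suppress=True)
c=snap("wrist","w4"); s=monitor.observe(); print(s["clock"],s["position"],s["tool_rot"],s["force"],c["xyz"])
cv2.imwrite("pics/w4c.png",cv2.resize(c["frame"][150:280,190:450,::-1],None,fx=3,fy=3,interpolation=cv2.INTER_CUBIC))
```

```text
5.7667 [0.5425 0.2329 0.0611] [-1.5706  0.0003  1.4425] [ 0.154  -0.6178 -1.9928] [0.4598 0.2439 0.189 ]
```

View pics/w4c.png

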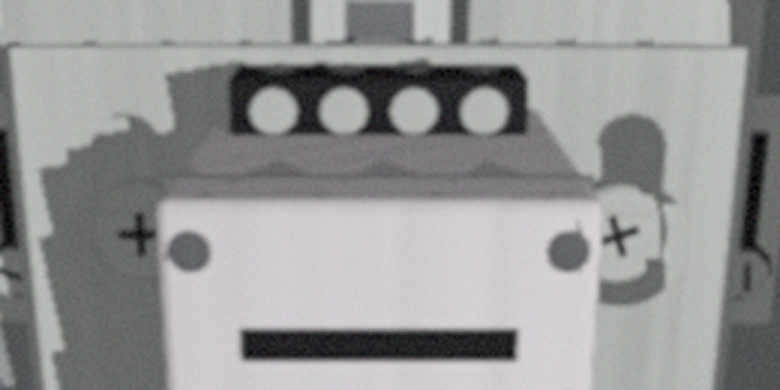

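Run:
```python
from h import *
np.set_printoptions(precision=4,suppress=True)
c=load("w4"); f=lambda L:np.array(L)/3+[189.67,149.67]
P=pix2w(c,f([[10,47],[747,47]]),.037);t,th,r=fit(P,np.array([[-60,-50],[-60,50]])/1000);print("plate",t,th,r.ravel())
Rm=np.array([[np.cos(th),-np.sin(th)],[np.sin(th),np.cos(th)]])
for z in(.020,.025,.03):
  h=pix2w(c,f([[138,236],[620,236]]),z)[:,:2]; print(z,"heads in module frame",((h-t)@Rm*1000).ravel(),"want -32,+-35")
print("hole px pred",(w2pix(c,[[*(t+Rm@[-.032,.035]),.037],[*(t+Rm@[-.051,.035]),.037]])-[189.67,149.67])*3)
```

```text
plate [0.5405 0.2335] -0.12811604640888752 [ 0.029   0.2248 -0.029  -0.2248]
0.02 heads in module frame [-27.8182 -37.8865 -27.8117  38.0496] want -32,+-35
0.025 heads in module frame [-29.4014 -36.7676 -29.3951  36.9225] want -32,+-35
0.03 heads in module frame [-30.9845 -35.6486 -30.9784  35.7953] want -32,+-35
hole px pred [[624.889  244.0249]
 [634.3367 111.9684]]
```

The w4 picture shows both trailing screw crosses at crop (138,236) and (620,236), centred in the round holes. Now I'll lower gently and feel for contact.

Request:
drive_tool(steps=[38,0,0,-1,0,38,0,0,-1,0,38,0,0,-1,0,38,0,0,-1,0,38,0,0,0,0])

```text
clock: 6.18
position: [0.5424, 0.233, 0.0571]
tool_rot: [-1.571, 0.0, 1.443]
force: [-0.3, -0.3, -2.3]
grip_width: 0.0434
```

Request:
drive_tool(steps=[38,0,0,-1,0,38,0,0,-1,0,38,0,0,-1,0,38,0,0,0,0,38,0,0,0,0])

```text
clock: 6.6
position: [0.5425, 0.233, 0.0543]
tool_rot: [-1.571, 0.0, 1.443]
force: [-0.6, 0.1, -2.0]
grip_width: 0.0438
```

Request:
drive_tool(steps=[38,0,0,-1,0,38,0,0,-1,0,38,0,0,0,0,38,0,0,0,0,38,0,0,0,0])

```text
clock: 7.02
position: [0.5425, 0.233, 0.0523]
tool_rot: [-1.571, 0.0, 1.442]
force: [0.2, 0.5, -1.2]
grip_width: 0.0433
```

Request:
drive_tool(steps=[38,0,0,-1,0,38,0,0,0,0,38,0,0,0,0,38,0,0,0,0,38,0,0,0,0])

```text
clock: 7.43
position: [0.5425, 0.233, 0.0513]
tool_rot: [-1.571, 0.0, 1.442]
force: [0.6, 0.3, -1.4]
grip_width: 0.0434
```

Request:
drive_tool(steps=[38,0,0,-1,0,38,0,0,0,0,38,0,0,0,0,38,0,0,0,0,38,0,0,0,0])

```text
clock: 7.85
position: [0.5425, 0.233, 0.0505]
tool_rot: [-1.571, -0.0, 1.443]
force: [-2.2, -1.1, 5.9]
grip_width: 0.0434
```

Request:
drive_tool(steps=[38,0,0,-1,0,38,0,0,0,0,38,0,0,0,0,38,0,0,0,0,38,0,0,0,0])

```text
clock: 8.27
position: [0.5425, 0.233, 0.0499]
tool_rot: [-1.571, -0.0, 1.443]
force: [-4.9, -2.4, 12.2]
grip_width: 0.0433
```

Request:
drive_tool(steps=[38,0,0,1,0,38,0,0,0,0,38,0,0,0,0,38,0,0,0,0,38,0,0,0,0])

```text
clock: 8.68
position: [0.5425, 0.233, 0.0504]
tool_rot: [-1.571, 0.0, 1.443]
force: [-3.4, -2.4, 6.5]
grip_width: 0.0435
```

Run:
```python
from h import *
c=snap("wrist","w5"); s=monitor.observe(); print(s["clock"],s["position"],s["tool_rot"],s["force"],c["xyz"])
cv2.imwrite("pics/w5c.png",cv2.resize(c["frame"][150:280,190:450,::-1],None,fx=3,fy=3,interpolation=cv2.INTER_CUBIC))
```

```text
8.7333 [0.5424729  0.23300869 0.05041304] [-1.57080029e+00  2.05050714e-05  1.44256430e+00] [-2.72695614 -2.30013641  5.28223569] [0.45988568 0.24397893 0.17849093]
```

View pics/w5c.png

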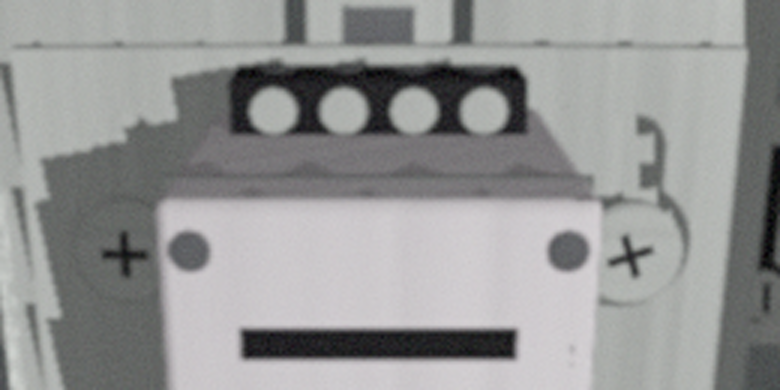

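Run:
```python
from h import *
np.set_printoptions(precision=4,suppress=True)
c=load("w5"); f=lambda L:np.array(L)/3+[189.67,149.67]
zp=.0233+.003
P=pix2w(c,f([[10,47],[747,47]]),zp);t,th,r=fit(P,np.array([[-60,-50],[-60,50]])/1000);print("plate",t,th,r.ravel())
Rm=np.array([[np.cos(th),-np.sin(th)],[np.sin(th),np.cos(th)]])
for z in(zp-.003,zp,zp+.005):
  h=pix2w(c,f([[125,253],[631,253]]),z)[:,:2]; print(z,"heads in module frame",((h-t)@Rm*1000).ravel(),"want -32,+-35")
```

```text
plate [0.5407 0.2337] -0.12820514914623948 [ 0.0221  0.1711 -0.0221 -0.1711]
0.0233 heads in module frame [-29.6274 -36.8783 -29.6135  36.7269] want -32,+-35
0.0263 heads in module frame [-30.6291 -36.1681 -30.6155  36.0142] want -32,+-35
0.0313 heads in module frame [-32.2987 -34.9844 -32.2855  34.8265] want -32,+-35
```

Heads stand 5 mm above the plate at the right place, so the plate is flat on the floor. I'll ease the pressure and slide.

Request:
drive_tool(steps=[38,0,0,0.5,0,38,1.5,-0.2,0,0,38,1.5,-0.2,0,0,38,1.5,-0.2,0,0,38,0,0,0,0])

```text
clock: 9.15
position: [0.5473, 0.2325, 0.0508]
tool_rot: [-1.571, -0.0, 1.443]
force: [-1.9, -0.5, 2.9]
grip_width: 0.043
```

Request:
drive_tool(steps=[38,1.5,-0.2,0,0,38,1.5,-0.2,0,0,38,1.5,-0.2,0,0,38,0,0,0,0,38,0,0,0,0])

```text
clock: 9.57
position: [0.5519, 0.2317, 0.0508]
tool_rot: [-1.571, -0.0, 1.442]
force: [0.1, -1.1, 1.6]
grip_width: 0.0433
```

Request:
drive_tool(steps=[38,1,-0.13,0,0,38,1,-0.13,0,0,38,1,-0.13,0,0,38,0,0,0,0,38,0,0,0,0])

```text
clock: 9.98
position: [0.5543, 0.2314, 0.0508]
tool_rot: [-1.57, 0.0, 1.443]
force: [-5.0, 0.5, 2.5]
grip_width: 0.0434
```

Request:
drive_tool(steps=[38,1,-0.13,0,0,38,1,-0.13,0,0,38,0,0,0,0,38,0,0,0,0,38,0,0,0,0])

```text
clock: 10.4
position: [0.5564, 0.2312, 0.0508]
tool_rot: [-1.571, 0.0, 1.443]
force: [-4.5, 0.1, 3.8]
grip_width: 0.0436
```

Request:
drive_tool(steps=[38,1,-0.13,0,0,38,0,0,0,0,38,0,0,0,0,38,0,0,0,0,38,0,0,0,0])

```text
clock: 10.82
position: [0.5573, 0.231, 0.0507]
tool_rot: [-1.57, 0.0, 1.443]
force: [-5.3, -0.1, 3.6]
grip_width: 0.0436
```

Request:
drive_tool(steps=[38,0.7,-0.1,0,0,38,0,0,0,0,38,0,0,0,0,38,0,0,0,0,38,0,0,0,0])

```text
clock: 11.23
position: [0.5579, 0.231, 0.0507]
tool_rot: [-1.57, 0.0, 1.443]
force: [-7.6, 0.1, 3.6]
grip_width: 0.0434
```

Request:
drive_tool(steps=[38,0.7,-0.1,0,0,38,0,0,0,0,38,0,0,0,0,38,0,0,0,0,38,0,0,0,0])

```text
clock: 11.65
position: [0.5584, 0.2309, 0.0507]
tool_rot: [-1.57, 0.0, 1.443]
force: [-6.5, -1.1, 4.7]
grip_width: 0.0433
```

Run:
```python
from h import *
c=snap("wrist","w6"); s=monitor.observe(); print(s["clock"],s["position"],s["force"])
cv2.imwrite("pics/w6c.png",cv2.resize(c["frame"][90:280,190:450,::-1],None,fx=3,fy=3,interpolation=cv2.INTER_CUBIC))
```

```text
11.7 [0.55834107 0.23089607 0.05065434] [-7.97037025  1.18737908  3.97275209]
```

View pics/w6c.png

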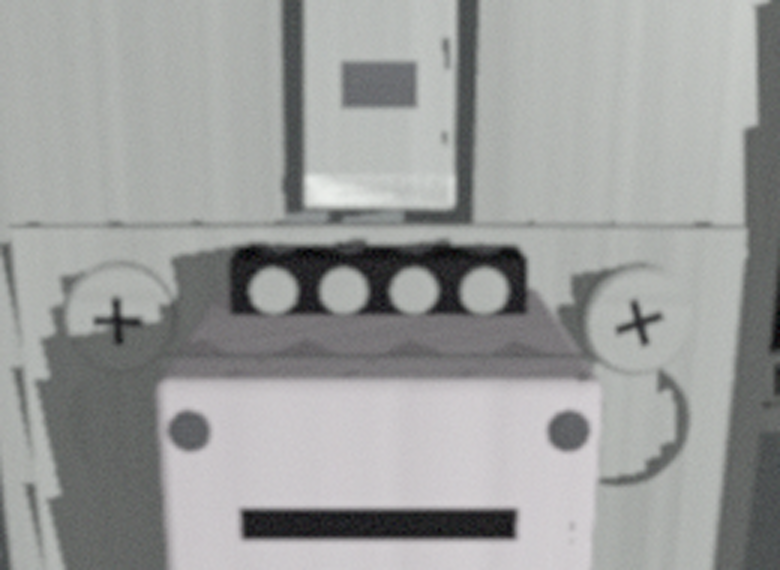

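The w6 crop shows the whole tongue, with its tip at (380,205), clear of the plate's trailing edge at y≈225. One more small push confirms the stop.

Request:
drive_tool(steps=[38,0.8,-0.1,0,0,38,0,0,0,0,38,0,0,0,0,38,0,0,0,0,38,0,0,0,0])

```text
clock: 12.12
position: [0.5586, 0.2309, 0.0506]
tool_rot: [-1.569, 0.001, 1.443]
force: [-11.4, 0.3, 6.5]
grip_width: 0.0436
```

Request:
drive_tool(steps=[38,-1,0.13,0.3,0,38,0,0,0,0,56,0,0,0,0,56,0,0,0,0,56,0,0,0,0])

```text
clock: 12.53
position: [0.5592, 0.2307, 0.0511]
tool_rot: [-1.572, -0.0, 1.442]
force: [-0.2, 0.2, -0.4]
grip_width: 0.0558
```

Request:
drive_tool(steps=[56,0,0,0,0,56,0,0,5,0,56,0,0,15,0,56,0,0,30,0,56,0,0,35,0])

```text
clock: 12.95
position: [0.5579, 0.2304, 0.1361]
tool_rot: [-1.569, 0.002, 1.443]
force: [-0.1, 0.6, 0.2]
grip_width: 0.0562
```

Request:
drive_tool(steps=[56,0,0,35,0,56,0,0,0,0,56,0,0,0,0,56,0,0,0,0,56,0,0,0,0])

```text
clock: 13.37
position: [0.5583, 0.2306, 0.1703]
tool_rot: [-1.57, 0.001, 1.443]
force: [-0.3, -0.3, -0.0]
grip_width: 0.0561
```

Run:
```python
from h import *
c=snap("wrist","w7"); s=monitor.observe(); print(s["clock"],s["position"],s["force"],s["grip_width"])
cv2.imwrite("pics/w7.png",cv2.resize(c["frame"][100:400,120:520,::-1],None,fx=2,fy=2,interpolation=cv2.INTER_CUBIC))
```

```text
13.4167 [0.55820315 0.23062103 0.17010964] [ 0.15130133 -0.15064695  0.79931125] 0.05614886013155206
```

View pics/w7.png

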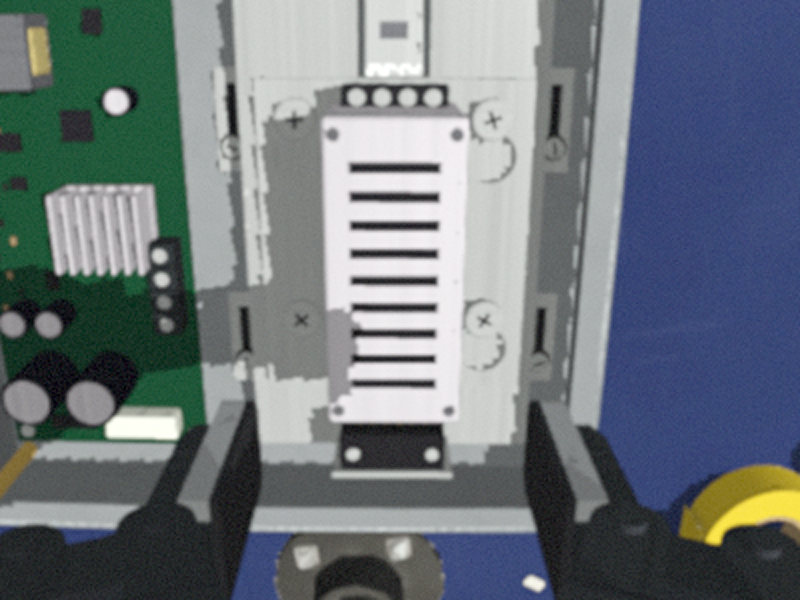

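The w7 crop shows the module home against the contact block at (390,445). The heads sit at the slot ends, the tongue's bright raised tip at (393,70) is behind the plate edge, and the gripper is clear.

```bash
python3 -c "
from h import *
print(workorder.job_done())"
```

```text
the job is handed in; nothing more can be done
None
```

The module is refitted in the chassis and locked at the stop. I handed the job in at about 13.4 s of the 45 s allowed.

- **Seating:** I lowered the plate over the screw heads after shifting it 4.5 mm, based on a close-up through the keyholes. It touched the tray floor softly. The heads then showed 5 mm above the plate, so it was flat on the floor and not resting on the heads.
- **Slide:** It moved about 16 mm to a hard stop. The highest force I read on the wrist was about 13 N along any axis, under the 30 N limit.
- **Last checks:** After release, the final picture shows the tongue's tip up directly behind the plate's trailing edge, the heads at the slot ends and the contact block mated. The gripper was about 120 mm above with no force on it. No bystander was touched as far as I know; I took no final picture of them.
- **Disagreement:** The top camera put the bay about 5 mm off in y from the wrist camera. I went with the wrist views, and the fit confirmed them. The tongue angle can't be read directly, so "up" is judged from the picture and the felt stop.

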